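Press the tube bushing into a school microscope

ROBOT

A 6-joint arm with a two-finger parallel gripper is mounted at the origin on the work surface. World frame = base frame: x ahead of the robot, y to its left, z up, the work surface at z = 0. Lengths are in m, angles in degrees, forces in N, time in s.
With the tool pointing down it reaches from about 0.35 to 0.875 m from the base axis. Payload 4.2 kg.
Tool frame: the origin (TCP) lies on the centre line of the jaws, within the pads' length; the fingertips stand 25 mm ahead of it and the grasp point (between the pads) lies 6 mm ahead of it; z points along the fingers, y is the line along which they close (so a half turn about z gives the same grasp; the last joint's range is limited). The gripper opens to 87 mm and grips with 3 to 60 N. Pads are 19 mm wide; open, the fingers measure 117 mm over their backs; the gripper's body (75 mm by 190 mm) begins 51 mm behind the grasp point.
Start: joints at [83.4, 22.042, 0.453, 0, -68.411, -14.817], TCP at [0.228, 0.582, 0.248] pointing down, gripper open.
Joint ranges: [-179.83, 179.83], [-69.29, 118.12], [-61.27, 80.66], [-181.25, 117.63], [-171.15, -9.14], [-177.46, 177.46]. Speed limits (degrees/s): [159.86, 159.86, 180, 180, 180, 180].

INTERFACE

Orientations are given as a 3x3 rotation matrix whose columns are the frame's x, y, z axes.
In Python, from station import r gives the robot as it stands.
- The arm moves only by the tool move_arm, never from a script. Its argument "series" is a list of rows, each an object with "grip": the opening, from 0 (shut) to 1 (fully open); "xyz": the shift along the tool's x, y, z in mm, a list of three; "angular": the turn, a rotation vector about the tool's x, y, z in rad, a list of three. A call has 1 to 10 rows; each row is the pose to reach, as a shift and turn from the pose commanded when the call began, along the tool's axes at that moment; what a row does not reach only later rows make up. A row lasts 1/10 s, in which the tool goes at most 50 mm and 8.59 degrees, less where a joint would pass 70% of its speed; a pose out of reach is approached as far as the arm can. A call with a gripper value outside its range is refused whole. The fingers move at their own pace and stop on an object; the grip force is fixed at half the most. Time passes only in rows, so rows that repeat a pose let the fingers close. It gives the time, the measured TCP pose, the force, the opening and the grip force at its end, in the units of the state.
- r.sense(): the state, without advancing time (a new reading comes with each control period).
- r.capture(name): name is "scene" or "top"; returns a dict with "img" (480x640x3 uint8, red, green, blue), "camera_matrix" (3x3 intrinsics, pixels), "rvec" (rotation vector, rad) and "tvec" (3), from world to camera coordinates, as OpenCV has them. Camera axes: x right, y down, z forward; pixel columns grow to the right and rows downward; lengths in m; the calibration is good to about 2 mm. A picture is of the moment at which its call begins. There is no depth.
- r.finish_job(): hands the job in; it is judged then, once.
The state is a dict: "time_s": time; "joints": joint angles; "joint_velocities": joint speeds; "effort": joint torques, N m; "tcp_pos": TCP position; "ee_rot": TCP orientation; "wrist_force": force on the tool from outside, world axes, zero at the start; "moment": the same for the moment, N m; "gripper_width": opening from 0.0 (shut) to 1.0 (fully open); "gripper_force": force on a finger pad.
Only numpy, scipy, OpenCV 4.12 (cv2) and the standard library are available. Lean on these libraries where they do the work, as an engineer would, in place of code of your own. Each camera call takes 0.05 s, during which the arm holds its last target. There are 200 camera calls.

TASK

A microscope in the science room is being refitted. Take the large brass bushing with the wide collar from the orange rack, stand it nose down in the upright bore at the top of the open microscope stand, and press it down slowly and steadily until its collar sits fully home on the rim, stopping as soon as the force rises: do not drop it in or force it further. Let go, and leave the other two brass parts in the rack.

Things in the scene. Friction and masses are not known exactly. Their poses are not given: they have to be found in the camera images.
- bushing: Large brass bushing, nose down in an orange rack, 63 mm tall, 0.15 kg. Origin: centre of its lower end, z up. Nose 18 mm across, widening to the 30 mm barrel in 12 mm; collar 52 mm across at 30 to 35 mm; above it the neck, 36 mm across, to 63 mm: grip this. At first the collar rests on the rack, the origin 6 mm above the table, its x axis level and across the row of holes.
- slim_bushing: Bystander, to be left in the rack: a slimmer collared brass bushing, neck only 20 mm across, collar 44 mm, 63 mm tall. Origin: centre of its lower end. The rack is fixed, 75 x 270 x 36 mm high, with three 34 mm holes in a row, 90 mm apart.
- plain_sleeve: Bystander, to be left in the rack: a straight brass sleeve without a collar, 30 mm across, 69 mm tall, standing on the table in its hole. Origin: centre of its lower end.
- stand: Fixed open microscope stand, round metal holder on top, 68 mm across. Origin on the table below the bore's centre, z up. Bore 34 mm, its flat rim at z = 180 mm, nothing higher. A seat in the bore stops the bushing with its collar 14 to 17 mm above the rim; it slides at a steady 8 N and stays put, till the collar meets the rim (bushing origin at z = 150 mm). Press at 15 mm/s; over 70 N spoils it.
There are look-alikes about, which are no part of the job. Leave any green or turquoise look-alike of the bushing alone.

How it is judged (in metres and radians):
On the way:
1. the bushing stands in the bore, its collar still well above the rim, and is pressed down on the seat steadily (horizontal distance between bushing and stand below 0.006 m and z of bushing in the frame of stand between 0.1515 and 0.172 m and contact force between bushing and stand above 4 N), for 0.15 s.
At the end, for the whole second after the job is handed in: The large bushing stands upright (within 7 degrees) in the bore, centred within 6 mm, its collar down on the rim within 2.5 mm, at rest and let go; the slim bushing and the plain sleeve are within 30 mm of where they began (horizontal distance between bushing and stand below 0.006 m and z of bushing in the frame of stand between 0.146 and 0.1525 m and angle between bushing's own z axis and vertical below 0.12 rad and linear speed of bushing below 0.01 m/s and distance of each of slim_bushing, plain_sleeve from where it was at the start of the episode below 0.03 m); the robot touches nothing.
It fails at once if the bushing is forced or struck into the stand with more than 70 N (contact force between bushing and stand above 70 N).
It fails at once if the slim bushing or the plain sleeve is taken from its hole (distance of any of slim_bushing, plain_sleeve from where it was at the start of the episode above 0.03 m).
It also fails if it takes over 45 s, if anything falls off the work surface, if the arm or the gripper's body presses on something with over 40 N, if the wrist force passes 120 N, or if a joint passes its speed limit or range.

## Working session

There is one attempt and no reset: what is moved stays moved. The work goes in short steps, Python scripts to look and compute and a tool call to move; the robot and the scene stay as the last step left them, time stands still between calls to the robot, and variables do not carry over. Pictures are saved under pics/ and viewed, at most 10 in all, crops included, and the job is handed in when it is done.

Besides the shell and the picture viewer there is one more tool, called after "Call:" in YAML: its name, and indented under it one key for each argument. move_arm: Moves the arm, as the interface text tells. Its arguments: {"type":"object","properties":{"series":{"type":"array"}},"required":["series"]}

```bash
mkdir -p pics; cat > h.py <<'E'
import numpy as np, cv2
from station import r
def ray(c,u,v,z):
    R=cv2.Rodrigues(np.array(c["rvec"],float))[0]; t=np.array(c["tvec"],float).ravel()
    d=R.T@np.linalg.inv(np.array(c["camera_matrix"]))@[u,v,1]; o=-R.T@t
    return o+d*(z-o[2])/d[2]
def proj(c,p):
    return cv2.projectPoints(np.array([p],float),np.array(c["rvec"],float),np.array(c["tvec"],float),np.array(c["camera_matrix"],float),None)[0].ravel()
def cap(n,f):
    c=r.capture(n); cv2.imwrite(f"pics/{f}.png",c["img"][:,:,::-1]); return c
E
python3 - <<'E'
from h import *
import pickle
d={n:cap(n,n+"0") for n in("scene","top")}
pickle.dump(d,open("c0.pkl","wb"))
for n in d:
  print(n,d[n]["camera_matrix"],d[n]["rvec"],d[n]["tvec"])
s=r.sense();print(s["time_s"],s["tcp_pos"],s["ee_rot"],s["gripper_width"])
E
```

```text
scene [[564.27951972   0.         320.51816311]
 [  0.         564.27951972 235.49720693]
 [  0.           0.           1.        ]] [ 2.25458959  1.04200669 -0.36430634] [-0.28192883 -0.3412925   1.40703443]
top [[594.28162256   0.         316.49700362]
 [  0.         594.28162256 228.67786125]
 [  0.           0.           1.        ]] [ 2.23215511 -2.17048329  0.0745688 ] [-0.11344575  0.52054162  1.46095974]
0.1 [0.22802375 0.5813954  0.24658819] [[ 9.30880459e-01 -3.65323413e-01 -6.12682612e-04]
 [-3.65323913e-01 -9.30878644e-01 -1.84092969e-03]
 [ 1.02201557e-04  1.93751308e-03 -9.99998118e-01]] 0.9984314405593481
```

View pics/scene0.png

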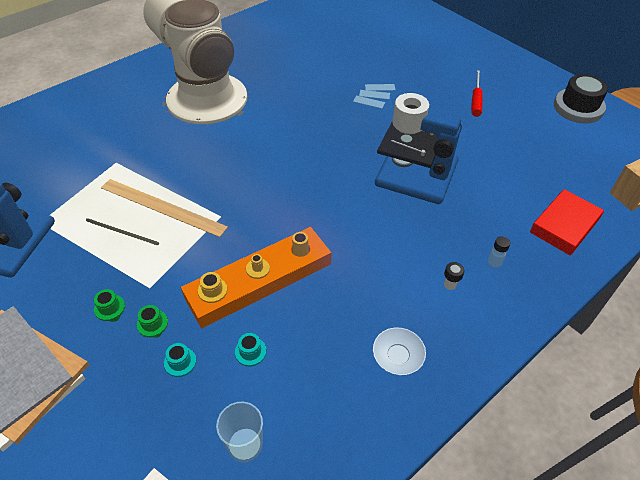

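View pics/top0.png

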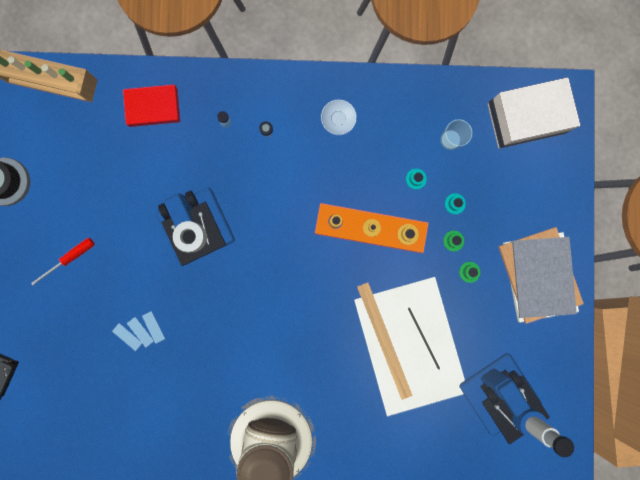

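The scene view shows the orange rack with the large bushing at about (211,288), the slim one at (257,265) and the sleeve at (300,242). The stand's white holder is at (411,107). In the top view the large bushing is at (409,234), the slim one at (373,228), the sleeve at (336,221), and the holder bore at (188,237).

```bash
python3 - <<'E'
from h import *
import pickle
d=pickle.load(open("c0.pkl","rb"))
for n in d: print(n,"base",proj(d[n],[0,0,0]),"tcp",proj(d[n],[.228,.582,.248]))
def cnts(m):
    return [c for c in cv2.findContours(m.astype(np.uint8),cv2.RETR_LIST,cv2.CHAIN_APPROX_NONE)[0] if len(c)>15]
def show(n,box,fn,zs):
    x0,y0,x1,y1=box
    im=d[n]["img"][y0:y1,x0:x1]; m=fn(cv2.cvtColor(im,cv2.COLOR_RGB2HSV).astype(int))
    for c in cnts(m):
        e=cv2.fitEllipse(c); p=(e[0][0]+x0,e[0][1]+y0)
        print(n,len(c),np.round(p,1),np.round(e[1],1),[np.round(ray(d[n],*p,z)[:2],4) for z in zs])
white=lambda h:(h[...,1]<60)&(h[...,2]>150)
brass=lambda h:(h[...,0]>17)&(h[...,0]<30)&(h[...,1]>80)&(h[...,2]>60)
dark=lambda h:(h[...,2]<60)
print("stand white z .18");show("top",(165,215,212,260),white,[.18]);show("scene",(385,85,435,140),white,[.18])
print("brass z .041,.069")
show("top",(310,195,435,260),brass,[.041,.069]);show("scene",(180,220,340,330),brass,[.041,.069])
print("dark z .069")
show("top",(310,195,435,260),dark,[.069]);show("scene",(180,220,340,330),dark,[.069])
for n,a,b in(("top",(310,195,435,260),(160,190,235,270)),("scene",(180,220,340,330),(370,80,470,205))):
    f=lambda q:cv2.resize(d[n]["img"][q[1]:q[3],q[0]:q[2],::-1],None,fx=3.5,fy=3.5,interpolation=cv2.INTER_CUBIC)
    A,B=f(a),f(b); o=np.zeros((max(len(A),len(B)),A.shape[1]+B.shape[1],3),np.uint8);o[:len(A),:A.shape[1]]=A;o[:len(B),A.shape[1]:]=B
    pickle; cv2.imwrite(f"pics/z_{n}.png",o if o.shape[1]<=800 else cv2.resize(o,(800,o.shape[0]*800//o.shape[1])))
a=cv2.imread("pics/z_top.png");b=cv2.imread("pics/z_scene.png");w=max(a.shape[1],b.shape[1])
o=np.vstack([cv2.copyMakeBorder(x,0,0,0,w-x.shape[1],0) for x in(a,b)]);s=min(1,600/len(o));cv2.imwrite("pics/z.png",cv2.resize(o,None,fx=s,fy=s))
E
```

```text
scene base [207.45293623  98.62467479] tcp [450.21241747 -37.60096094]
top base [270.35012915 440.42107963] tcp [-17.90976549 357.21382995]
stand white z .18
top 46 [187.5 236. ] [16.3 16.7] [array([0.4904, 0.1862])]
top 90 [187.3 235.9] [29.6 30.6] [array([0.4907, 0.1867])]
scene 24 [405.9 137.1] [ 4.4 10.9] [array([0.5532, 0.1037])]
scene 43 [411.9 103. ] [12.2 18.1] [array([0.4894, 0.187 ])]
scene 78 [411.8 103.1] [19.8 33.4] [array([0.4895, 0.1865])]
brass z .041,.069
top 26 [409.9 233.5] [9.3 9.8] [array([ 0.5168, -0.3269]), array([ 0.5154, -0.3221])]
top 57 [407.6 233.9] [19.8 20.1] [array([ 0.5156, -0.3214]), array([ 0.5142, -0.3167])]
top 48 [371.4 227.4] [16.8 17. ] [array([ 0.529 , -0.2325]), array([ 0.5274, -0.2295])]
top 24 [335.9 220. ] [8.3 8.5] [array([ 0.5447, -0.1452]), array([ 0.5427, -0.1439])]
top 34 [335.2 220.8] [11.4 12.6] [array([ 0.5426, -0.1436]), array([ 0.5407, -0.1423])]
scene 37 [209.7 279.6] [11.8 15. ] [array([ 0.4946, -0.3132]), array([ 0.5138, -0.3211])]
scene 85 [211.7 287.6] [28.1 30.2] [array([ 0.5112, -0.32  ]), array([ 0.5298, -0.3277])]
scene 20 [256.  257.7] [6.8 8.1] [array([ 0.5082, -0.2209]), array([ 0.5269, -0.232 ])]
scene 66 [257.3 266.7] [22.4 23.1] [array([ 0.5262, -0.2312]), array([ 0.5443, -0.242 ])]
scene 60 [299.4 250.5] [ 9.4 15.4] [array([ 0.5465, -0.1493]), array([ 0.564 , -0.1628])]
scene 31 [299.8 237.2] [ 9.7 12.2] [array([ 0.5222, -0.1284]), array([ 0.5404, -0.1426])]
scene 53 [300.  238.4] [13.1 16. ] [array([ 0.5248, -0.1299]), array([ 0.5429, -0.1441])]
dark z .069
scene 32 [209.8 279.5] [ 9.4 12.5] [array([ 0.5137, -0.3208])]
```

View pics/z.png

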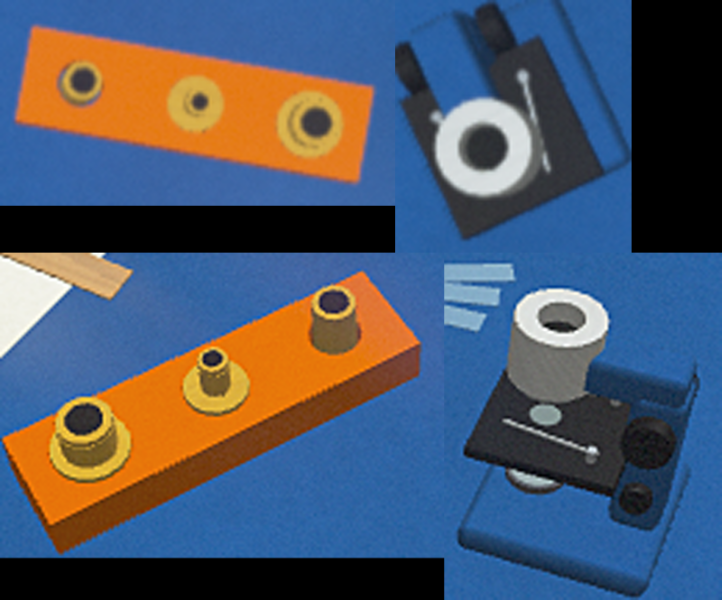

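Both views agree: the bushing axis is at about (0.515, -0.3215), the bore at (0.490, 0.1866), and the row runs along (0.144, 0.99). I'll move above the bushing with the jaws closing across the row.

```bash
cat >> h.py <<'E'
def go(p,ya,T=None):
    """shift (mm) and turn (rad) in tool axes to TCP p, pointing down, tool y at world angle ya deg"""
    from scipy.spatial.transform import Rotation as Ro
    s=r.sense(); R=np.array(s["ee_rot"]); a=np.radians(ya); y=np.array([np.cos(a),np.sin(a),0]); z=np.array([0,0,-1.])
    G=np.c_[np.cross(y,z),y,z]
    print("t",s["time_s"],"tcp",np.round(s["tcp_pos"],4),"w",round(s["gripper_width"],3),"F",np.round(s["wrist_force"],1),"j",np.round(s["joints"],1))
    print("xyz",np.round(R.T@(np.array(p)-s["tcp_pos"])*1000,1),"ang",np.round(Ro.from_matrix(R.T@G).as_rotvec(),4))
E
python3 -c "
from h import *
go([.515,-.3215,.248],171.7)"
```

```text
t 0.1 tcp [0.228  0.5814 0.2466] w 0.998 F [-0.3 -0.4 -0.5] j [ 83.4  22.1   0.4  -0.  -68.4 -14.8]
xyz [5.970e+02 7.356e+02 1.000e-01] ang [ 0.0016 -0.0014  1.3417]
```

Call:
move_arm:
  series:
    - {"grip":1,"xyz":[30,37,0],"angular":[0,0,0.07]}
    - {"grip":1,"xyz":[60,74,0],"angular":[0,0,0.14]}
    - {"grip":1,"xyz":[90,111,0],"angular":[0,0,0.21]}
    - {"grip":1,"xyz":[120,148,0],"angular":[0,0,0.28]}
    - {"grip":1,"xyz":[150,185,0],"angular":[0,0,0.35]}
    - {"grip":1,"xyz":[180,222,0],"angular":[0,0,0.42]}
    - {"grip":1,"xyz":[210,259,0],"angular":[0,0,0.49]}
    - {"grip":1,"xyz":[240,296,0],"angular":[0,0,0.56]}
    - {"grip":1,"xyz":[270,333,0],"angular":[0,0,0.63]}
    - {"grip":1,"xyz":[300,370,0],"angular":[0,0,0.7]}

```text
time_s: 1.1
tcp_pos: [0.3722, 0.1259, 0.2476]
ee_rot: [[0.475, -0.88, 0.0], [-0.88, -0.475, 0.0], [-0.0, -0.0, -1.0]]
wrist_force: [1.5, 0.2, 0.1]
gripper_width: 0.999
gripper_force: 0.0
```

```bash
python3 -c "
from h import *
go([.515,-.3215,.160],171.7)"
```

```text
t 1.1 tcp [0.3722 0.1259 0.2476] w 0.999 F [1.5 0.2 0.1] j [ 42.7  -1.5 -29.2  -0.  -62.3 -14.3]
xyz [461.6  86.8  87.4] ang [-2.000e-04  3.000e-04  6.398e-01]
```

Call:
move_arm:
  series:
    - {"grip":1,"xyz":[46,9,9],"angular":[0,0,0.064]}
    - {"grip":1,"xyz":[92,17,17],"angular":[0,0,0.128]}
    - {"grip":1,"xyz":[138,26,26],"angular":[0,0,0.192]}
    - {"grip":1,"xyz":[184,35,35],"angular":[0,0,0.256]}
    - {"grip":1,"xyz":[230,43,43],"angular":[0,0,0.32]}
    - {"grip":1,"xyz":[276,52,52],"angular":[0,0,0.384]}
    - {"grip":1,"xyz":[322,61,61],"angular":[0,0,0.448]}
    - {"grip":1,"xyz":[368,69,70],"angular":[0,0,0.512]}
    - {"grip":1,"xyz":[414,78,78],"angular":[0,0,0.576]}
    - {"grip":1,"xyz":[461,87,87],"angular":[0,0,0.64]}

```text
time_s: 2.1
tcp_pos: [0.5158, -0.3208, 0.1597]
ee_rot: [[-0.145, -0.989, -0.001], [-0.989, 0.145, 0.0], [-0.0, 0.001, -1.0]]
wrist_force: [1.9, -0.0, 1.1]
gripper_width: 0.999
gripper_force: 0.0
```

Call:
move_arm:
  series:
    - {"grip":1,"xyz":[0,0,0],"angular":[0,0,0]}
    - {"grip":1,"xyz":[0,0,0],"angular":[0,0,0]}

```text
time_s: 2.3
tcp_pos: [0.5149, -0.3196, 0.159]
ee_rot: [[-0.145, -0.989, -0.003], [-0.989, 0.145, 0.001], [-0.001, 0.003, -1.0]]
wrist_force: [-0.3, -0.0, 1.0]
gripper_width: 1.006
gripper_force: 0.0
```

```bash
python3 -c "
from h import *
go([.515,-.3215,.070],171.7)
"
```

```text
t 2.3 tcp [ 0.5149 -0.3196  0.159 ] w 1.006 F [-0.3 -0.   1. ] j [-16.6  24.5  -9.2  -0.  -56.5   8.3]
xyz [ 1.9 -0.6 89. ] ang [ 0.0029  0.0008 -0.0002]
```

Call:
move_arm:
  series:
    - {"grip":1,"xyz":[2,0,22],"angular":[0,0,0]}
    - {"grip":1,"xyz":[2,0,44],"angular":[0,0,0]}
    - {"grip":1,"xyz":[2,0,62],"angular":[0,0,0]}
    - {"grip":1,"xyz":[2,0,76],"angular":[0,0,0]}
    - {"grip":1,"xyz":[2,0,84],"angular":[0,0,0]}
    - {"grip":1,"xyz":[2,0,88],"angular":[0,0,0]}
    - {"grip":1,"xyz":[2,0,88],"angular":[0,0,0]}

```text
time_s: 3.0
tcp_pos: [0.5155, -0.3206, 0.0727]
ee_rot: [[-0.142, -0.99, 0.0], [-0.99, 0.142, -0.0], [0.0, -0.0, -1.0]]
wrist_force: [-0.4, -0.8, 0.6]
gripper_width: 0.998
gripper_force: 0.0
```

```bash
python3 -c "
from h import *
go([.515,-.3215,.070],171.7)
cap('scene','a_s')"
```

```text
t 3.0 tcp [ 0.5155 -0.3206  0.0727] w 0.998 F [-0.4 -0.8  0.6] j [-16.6  30.2 -14.2   0.  -45.7   8.4]
xyz [1.  0.4 2.7] ang [-0.     -0.      0.0024]
```

View pics/a_s.png

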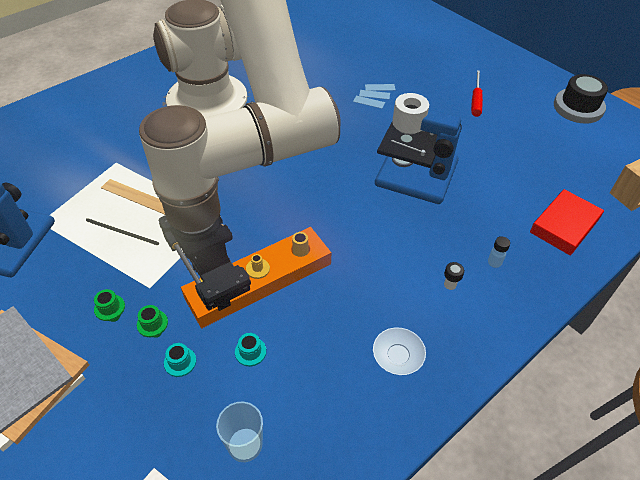

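The gripper straddles the large bushing at about (222,285), and the slim bushing and sleeve are untouched. I'll close the jaws.

Call:
move_arm:
  series:
    - {"grip":1,"xyz":[1,0,2],"angular":[0,0,0]}
    - {"grip":0,"xyz":[1,0,2],"angular":[0,0,0]}
    - {"grip":0,"xyz":[1,0,2],"angular":[0,0,0]}
    - {"grip":0,"xyz":[1,0,2],"angular":[0,0,0]}
    - {"grip":0,"xyz":[1,0,2],"angular":[0,0,0]}
    - {"grip":0,"xyz":[1,0,2],"angular":[0,0,0]}
    - {"grip":0,"xyz":[1,0,2],"angular":[0,0,0]}
    - {"grip":0,"xyz":[1,0,2],"angular":[0,0,0]}

```text
time_s: 3.85
tcp_pos: [0.5153, -0.3218, 0.0705]
ee_rot: [[-0.143, -0.99, -0.0], [-0.99, 0.143, 0.0], [-0.0, 0.0, -1.0]]
wrist_force: [-0.8, -0.5, 0.1]
gripper_width: 0.447
gripper_force: 0.0
```

Call:
move_arm:
  series:
    - {"grip":0,"xyz":[0,0,0],"angular":[0,0,0]}
    - {"grip":0,"xyz":[0,0,0],"angular":[0,0,0]}
    - {"grip":0,"xyz":[0,0,0],"angular":[0,0,0]}
    - {"grip":0,"xyz":[0,0,0],"angular":[0,0,0]}

```text
time_s: 4.25
tcp_pos: [0.5154, -0.3219, 0.0706]
ee_rot: [[-0.142, -0.99, 0.0], [-0.99, 0.142, -0.0], [0.0, -0.0, -1.0]]
wrist_force: [0.6, -0.2, 0.1]
gripper_width: 0.404
gripper_force: 30.0
```

Call:
move_arm:
  series:
    - {"grip":0,"xyz":[0,0,-10],"angular":[0,0,0]}
    - {"grip":0,"xyz":[0,0,-25],"angular":[0,0,0]}
    - {"grip":0,"xyz":[0,0,-50],"angular":[0,0,0]}
    - {"grip":0,"xyz":[0,0,-80],"angular":[0,0,0]}
    - {"grip":0,"xyz":[0,0,-115],"angular":[0,0,0]}
    - {"grip":0,"xyz":[0,0,-150],"angular":[0,0,0]}
    - {"grip":0,"xyz":[0,0,-185],"angular":[0,0,0]}
    - {"grip":0,"xyz":[0,0,-200],"angular":[0,0,0]}
    - {"grip":0,"xyz":[0,0,-205],"angular":[0,0,0]}
    - {"grip":0,"xyz":[0,0,-205],"angular":[0,0,0]}

```text
time_s: 5.25
tcp_pos: [0.515, -0.3216, 0.276]
ee_rot: [[-0.143, -0.99, 0.001], [-0.99, 0.143, 0.0], [-0.0, -0.001, -1.0]]
wrist_force: [-0.4, 0.1, -1.3]
gripper_width: 0.403
gripper_force: 30.0
```

```bash
python3 -c "
from h import *
go([.490,.1866,.275],171.7)
go([.490,.1866,.275],230)
cap('scene','b_s')"
```

```text
t 5.25 tcp [ 0.515  -0.3216  0.276 ] w 0.403 F [-0.4  0.1 -1.3] j [-16.7  19.3   0.4  -0.  -71.1   8.5]
xyz [-499.4   97.3    1.1] ang [-0.0006  0.0004  0.0017]
t 5.25 tcp [ 0.515  -0.3216  0.276 ] w 0.403 F [-0.4  0.1 -1.3] j [-16.7  19.3   0.4  -0.  -71.1   8.5]
xyz [-499.4   97.3    1.1] ang [-8.0000e-04  0.0000e+00 -1.0158e+00]
```

View pics/b_s.png

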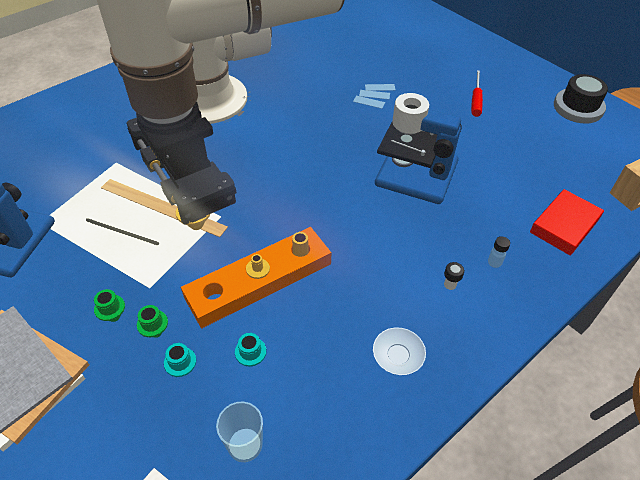

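The large bushing is in the gripper and its hole at (213,291) is empty, while the other two parts are still in place. I'll carry it to the bore.

Call:
move_arm:
  series:
    - {"grip":0,"xyz":[-15,3,0],"angular":[0,0,0]}
    - {"grip":0,"xyz":[-45,9,0],"angular":[0,0,0]}
    - {"grip":0,"xyz":[-85,17,0],"angular":[0,0,0]}
    - {"grip":0,"xyz":[-130,25,0],"angular":[0,0,0]}
    - {"grip":0,"xyz":[-175,34,0],"angular":[0,0,0]}
    - {"grip":0,"xyz":[-220,43,0],"angular":[0,0,0]}
    - {"grip":0,"xyz":[-265,52,0],"angular":[0,0,0]}
    - {"grip":0,"xyz":[-310,60,0],"angular":[0,0,0]}
    - {"grip":0,"xyz":[-350,68,0],"angular":[0,0,0]}
    - {"grip":0,"xyz":[-380,74,0],"angular":[0,0,0]}

```text
time_s: 6.3
tcp_pos: [0.4947, 0.0674, 0.2743]
ee_rot: [[-0.141, -0.99, -0.002], [-0.99, 0.141, -0.001], [0.001, 0.002, -1.0]]
wrist_force: [0.5, -0.9, -1.4]
gripper_width: 0.405
gripper_force: 30.0
```

Call:
move_arm:
  series:
    - {"grip":0,"xyz":[-30,6,0],"angular":[0,0,0]}
    - {"grip":0,"xyz":[-60,12,0],"angular":[0,0,0]}
    - {"grip":0,"xyz":[-85,17,0],"angular":[0,0,0]}
    - {"grip":0,"xyz":[-105,21,0],"angular":[0,0,0]}
    - {"grip":0,"xyz":[-115,22,0],"angular":[0,0,0]}
    - {"grip":0,"xyz":[-119,23,0],"angular":[0,0,0]}
    - {"grip":0,"xyz":[-119,23,0],"angular":[0,0,0]}
    - {"grip":0,"xyz":[-119,23,0],"angular":[0,0,0]}

```text
time_s: 7.1
tcp_pos: [0.4902, 0.1852, 0.2753]
ee_rot: [[-0.143, -0.99, -0.001], [-0.99, 0.143, -0.0], [0.001, 0.001, -1.0]]
wrist_force: [-0.4, -0.1, -1.2]
gripper_width: 0.408
gripper_force: 30.0
```

```bash
python3 -c "
from h import *
go([.490,.1866,.275],171.7)
a=cap('scene','c_s')['img'][30:180,320:500,::-1]; b=cap('top','c_t')['img'][170:290,130:260,::-1]
a=cv2.resize(a,(480,400),interpolation=2);b=cv2.resize(b,(320,296),interpolation=2)
cv2.imwrite('pics/c.png',np.hstack([a,cv2.copyMakeBorder(b,0,104,0,0,0)]))"
```

```text
t 7.1 tcp [0.4902 0.1852 0.2753] w 0.408 F [-0.4 -0.1 -1.2] j [ 38.5  11.  -11.   -0.  -68.  -46.7]
xyz [-1.4  0.4  0.3] ang [ 0.0006 -0.0006  0.0011]
```

View pics/c.png

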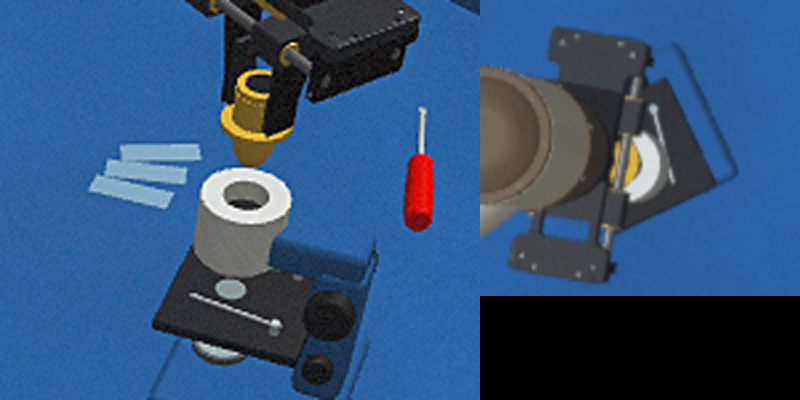

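The bushing hangs upright about 30 mm above the bore, whose centre is near (245,193) in the crop. I'll check the held bushing's axis against the bore.

```bash
python3 -c "
from h import *
import pickle
d=pickle.load(open('c0.pkl','rb'))['scene']
im=cv2.imread('pics/c_s.png'); h=cv2.cvtColor(im,cv2.COLOR_BGR2HSV).astype(int)
m=((h[...,0]>15)&(h[...,0]<32)&(h[...,1]>90)&(h[...,2]>60)); m[:50]=0;m[100:]=0;m[:,:395]=0;m[:,435:]=0
for v in range(52,96,2):
    u=np.where(m[v])[0]; print(v,(u.min(),u.max(),len(u)) if len(u) else '')
T=[.4902,.1852,.2753]
for z in(.0646,.0526,.0346,.0296,.0016): 
    p=np.array(T)-[0,0,z]; print(z,proj(d,p),[np.round(proj(d,p+e),1) for e in([.026,0,0],[0,.026,0],[0,-.026,0])])
print('bore',proj(d,[.490,.1866,.18]))
"
```

```text
52 (np.int64(425), np.int64(426), 2)
54 (np.int64(426), np.int64(427), 2)
56 (np.int64(413), np.int64(419), 7)
58 (np.int64(410), np.int64(421), 6)
60 (np.int64(409), np.int64(412), 4)
62 (np.int64(408), np.int64(412), 5)
64 (np.int64(408), np.int64(416), 9)
66 (np.int64(408), np.int64(420), 13)
68 (np.int64(408), np.int64(419), 12)
70 (np.int64(404), np.int64(419), 16)
72 (np.int64(403), np.int64(418), 16)
74 (np.int64(403), np.int64(418), 16)
76 (np.int64(403), np.int64(418), 16)
78 (np.int64(404), np.int64(429), 17)
80 (np.int64(405), np.int64(428), 22)
82 (np.int64(407), np.int64(425), 19)
84 (np.int64(407), np.int64(421), 15)
86 (np.int64(408), np.int64(421), 14)
88 (np.int64(409), np.int64(420), 12)
90 (np.int64(410), np.int64(418), 9)
92 (np.int64(414), np.int64(414), 1)
94 
0.0646 [413.71390745  90.47985388] [array([423.7,  96.8]), array([422.9,  85.3]), array([404.3,  95.8])]
0.0526 [414.57092048  85.22562363] [array([424.6,  91.6]), array([423.9,  80.1]), array([405.1,  90.5])]
0.0346 [415.88431205  77.17339863] [array([426.1,  83.5]), array([425.3,  72. ]), array([406.3,  82.4])]
0.0296 [416.25522944  74.89935458] [array([426.5,  81.2]), array([425.7,  69.8]), array([406.6,  80.2])]
0.0016 [418.38311626  61.8535701 ] [array([428.9,  68.1]), array([428. ,  56.7]), array([408.6,  67.1])]
bore [412.00362867 103.19386501]
```

The held bushing's nose is at (414,92) and its collar is centred on column 416, both where predicted, so it is upright and centred in the grip. I'll lower it.

Call:
move_arm:
  series:
    - {"grip":0,"xyz":[-1.4,0.4,0],"angular":[0,0,0]}
    - {"grip":0,"xyz":[-1.4,0.4,4],"angular":[0,0,0]}
    - {"grip":0,"xyz":[-1.4,0.4,10],"angular":[0,0,0]}
    - {"grip":0,"xyz":[-1.4,0.4,16],"angular":[0,0,0]}
    - {"grip":0,"xyz":[-1.4,0.4,22],"angular":[0,0,0]}
    - {"grip":0,"xyz":[-1.4,0.4,27],"angular":[0,0,0]}
    - {"grip":0,"xyz":[-1.4,0.4,31],"angular":[0,0,0]}
    - {"grip":0,"xyz":[-1.4,0.4,34],"angular":[0,0,0]}
    - {"grip":0,"xyz":[-1.4,0.4,36],"angular":[0,0,0]}
    - {"grip":0,"xyz":[-1.4,0.4,37],"angular":[0,0,0]}

```text
time_s: 8.2
tcp_pos: [0.4902, 0.1873, 0.2384]
ee_rot: [[-0.142, -0.99, -0.0], [-0.99, 0.142, -0.0], [0.0, 0.0, -1.0]]
wrist_force: [0.1, 0.6, -0.8]
gripper_width: 0.405
gripper_force: 30.0
```

Call:
move_arm:
  series:
    - {"grip":0,"xyz":[0,0,1.5],"angular":[0,0,0]}
    - {"grip":0,"xyz":[0,0,3],"angular":[0,0,0]}
    - {"grip":0,"xyz":[0,0,4.5],"angular":[0,0,0]}

```text
time_s: 8.5
tcp_pos: [0.4902, 0.1874, 0.2341]
ee_rot: [[-0.143, -0.99, 0.0], [-0.99, 0.143, 0.0], [-0.0, -0.0, -1.0]]
wrist_force: [-0.1, -0.4, -1.0]
gripper_width: 0.41
gripper_force: 30.0
```

Call:
move_arm:
  series:
    - {"grip":0,"xyz":[0,0,1.5],"angular":[0,0,0]}
    - {"grip":0,"xyz":[0,0,3],"angular":[0,0,0]}
    - {"grip":0,"xyz":[0,0,4.5],"angular":[0,0,0]}
    - {"grip":0,"xyz":[0,0,6],"angular":[0,0,0]}
    - {"grip":0,"xyz":[0,0,7.5],"angular":[0,0,0]}

```text
time_s: 9.0
tcp_pos: [0.4903, 0.1874, 0.2278]
ee_rot: [[-0.142, -0.99, 0.001], [-0.99, 0.142, 0.0], [-0.0, -0.001, -1.0]]
wrist_force: [-3.2, -0.1, 6.7]
gripper_width: 0.404
gripper_force: 30.0
```

Call:
move_arm:
  series:
    - {"grip":0,"xyz":[0,0,1.5],"angular":[0,0,0]}
    - {"grip":0,"xyz":[0,0,3],"angular":[0,0,0]}
    - {"grip":0,"xyz":[0,0,4.5],"angular":[0,0,0]}
    - {"grip":0,"xyz":[0,0,6],"angular":[0,0,0]}

```text
time_s: 9.4
tcp_pos: [0.4902, 0.1874, 0.2221]
ee_rot: [[-0.142, -0.99, 0.001], [-0.99, 0.142, 0.0], [-0.0, -0.001, -1.0]]
wrist_force: [-3.1, -0.1, 6.4]
gripper_width: 0.405
gripper_force: 30.0
```

Call:
move_arm:
  series:
    - {"grip":0,"xyz":[0,0,1.5],"angular":[0,0,0]}
    - {"grip":0,"xyz":[0,0,3],"angular":[0,0,0]}

```text
time_s: 9.6
tcp_pos: [0.4902, 0.1874, 0.2191]
ee_rot: [[-0.142, -0.99, 0.001], [-0.99, 0.142, 0.0], [-0.0, -0.001, -1.0]]
wrist_force: [-3.4, 0.4, 6.9]
gripper_width: 0.403
gripper_force: 30.0
```

Call:
move_arm:
  series:
    - {"grip":0,"xyz":[0,0,1.5],"angular":[0,0,0]}

```text
time_s: 9.7
tcp_pos: [0.4903, 0.1874, 0.2176]
ee_rot: [[-0.142, -0.99, 0.001], [-0.99, 0.142, 0.0], [-0.0, -0.001, -1.0]]
wrist_force: [-3.4, 0.1, 6.0]
gripper_width: 0.41
gripper_force: 30.0
```

Call:
move_arm:
  series:
    - {"grip":0,"xyz":[0,0,1.5],"angular":[0,0,0]}

```text
time_s: 9.8
tcp_pos: [0.4902, 0.1874, 0.2161]
ee_rot: [[-0.142, -0.99, 0.001], [-0.99, 0.142, 0.0], [-0.0, -0.001, -1.0]]
wrist_force: [-3.0, -0.2, 6.3]
gripper_width: 0.408
gripper_force: 30.0
```

Call:
move_arm:
  series:
    - {"grip":0,"xyz":[0,0,1],"angular":[0,0,0]}

```text
time_s: 9.9
tcp_pos: [0.4902, 0.1874, 0.2151]
ee_rot: [[-0.142, -0.99, 0.001], [-0.99, 0.142, 0.0], [-0.0, -0.001, -1.0]]
wrist_force: [-2.2, -0.2, 5.4]
gripper_width: 0.408
gripper_force: 30.0
```

Call:
move_arm:
  series:
    - {"grip":0,"xyz":[0,0,0.8],"angular":[0,0,0]}

```text
time_s: 10.0
tcp_pos: [0.4903, 0.1874, 0.2145]
ee_rot: [[-0.142, -0.99, 0.001], [-0.99, 0.142, 0.0], [-0.0, -0.001, -1.0]]
wrist_force: [-5.1, 0.3, 10.9]
gripper_width: 0.403
gripper_force: 30.0
```

Call:
move_arm:
  series:
    - {"grip":0,"xyz":[0,0,0.5],"angular":[0,0,0]}

```text
time_s: 10.1
tcp_pos: [0.4903, 0.1873, 0.2145]
ee_rot: [[-0.142, -0.99, 0.001], [-0.99, 0.142, 0.0], [-0.0, -0.001, -1.0]]
wrist_force: [-5.2, -0.3, 11.3]
gripper_width: 0.409
gripper_force: 30.0
```

The force rose at an origin height of about 0.150 m, so the collar is home. I'll release and retreat.

Call:
move_arm:
  series:
    - {"grip":0.5,"xyz":[0,0,0],"angular":[0,0,0]}
    - {"grip":0.7,"xyz":[0,0,0],"angular":[0,0,0]}
    - {"grip":0.9,"xyz":[0,0,0],"angular":[0,0,0]}
    - {"grip":0.9,"xyz":[0,0,0],"angular":[0,0,0]}
    - {"grip":0.9,"xyz":[0,0,0],"angular":[0,0,0]}
    - {"grip":0.9,"xyz":[0,0,0],"angular":[0,0,0]}
    - {"grip":0.9,"xyz":[0,0,0],"angular":[0,0,0]}
    - {"grip":0.9,"xyz":[0,0,0],"angular":[0,0,0]}

```text
time_s: 10.9
tcp_pos: [0.4902, 0.1873, 0.2122]
ee_rot: [[-0.143, -0.99, -0.0], [-0.99, 0.143, -0.0], [0.0, 0.0, -1.0]]
wrist_force: [0.4, 0.3, 0.9]
gripper_width: 0.891
gripper_force: 0.0
```

Call:
move_arm:
  series:
    - {"grip":0.9,"xyz":[0,0,-5],"angular":[0,0,0]}
    - {"grip":0.9,"xyz":[0,0,-15],"angular":[0,0,0]}
    - {"grip":0.9,"xyz":[0,0,-35],"angular":[0,0,0]}
    - {"grip":0.9,"xyz":[0,0,-65],"angular":[0,0,0]}
    - {"grip":0.9,"xyz":[0,0,-95],"angular":[0,0,0]}
    - {"grip":0.9,"xyz":[30,0,-120],"angular":[0,0,0]}
    - {"grip":0.9,"xyz":[70,0,-130],"angular":[0,0,0]}
    - {"grip":0.9,"xyz":[110,0,-130],"angular":[0,0,0]}
    - {"grip":0.9,"xyz":[150,0,-130],"angular":[0,0,0]}
    - {"grip":0.9,"xyz":[190,0,-130],"angular":[0,0,0]}

```text
time_s: 11.9
tcp_pos: [0.4626, -0.0022, 0.3436]
ee_rot: [[-0.142, -0.99, 0.002], [-0.99, 0.142, 0.001], [-0.001, -0.002, -1.0]]
wrist_force: [1.2, -1.1, 0.3]
gripper_width: 0.898
gripper_force: 0.0
```

```bash
python3 -c "
from h import *
a=cap('scene','d_s'); b=cap('top','d_t')
for z in(.150,.185,.213): print(z,proj(a,[.4902,.1870,z]),proj(b,[.4902,.1870,z]))
x=cv2.resize(a['img'][60:210,320:500,::-1],(480,400),interpolation=2);y=cv2.resize(b['img'][170:290,130:260,::-1],(320,296),interpolation=2)
cv2.imwrite('pics/d.png',np.hstack([x,cv2.copyMakeBorder(y,0,104,0,0,0)]))"
```

```text
0.15 [410.21277964 115.38315941] [189.81451091 236.68505636]
0.185 [412.56018898 101.07506324] [186.65362227 236.05375852]
0.213 [414.52188412  89.11799964] [183.99984196 235.52374119]
```

View pics/d.png

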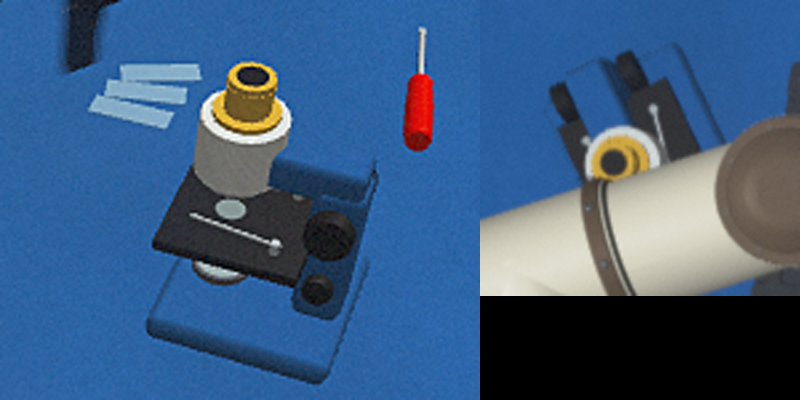

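The bushing stands upright in the bore, its collar flat on the rim. The top hole is at about pixel (415,88.5), against a prediction of (414.5,89.1) for fully home. The robot is clear, so I'm handing in.

```bash
python3 -c "
from station import r
print(r.finish_job())"
```

```text
the job is handed in; nothing more can be done
None
```

I pressed the large bushing into the stand's bore until its collar met the rim, let go of it, left the other two brass parts in the rack, and handed the job in (no verdict was returned).

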